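Weigh two cast slugs by hand and present the sound one to the crucible

ROBOT

A 7-joint arm with a two-finger parallel gripper is mounted at the origin on the work surface. World frame = base frame: x ahead of the robot, y to its left, z up, the work surface at z = 0. Lengths are in m, angles in rad, forces in N, time in s.
With the tool pointing down it reaches from about 0.35 to 0.9 m from the base axis. Payload 8.1 kg.
Tool frame: the origin (TCP) lies on the centre line of the jaws, within the pads' length; the fingertips stand 17 mm ahead of it and the grasp point (between the pads) lies 2 mm behind it; z points along the fingers, y is the direction in which the jaws open and shut (so a half turn about z gives the same grasp; the last joint's range is limited). The gripper opens to 92 mm and grips with 3 to 60 N. Pads are 19 mm wide; open, the fingers measure 130 mm over their backs; the gripper's body (75 mm by 190 mm) begins 47 mm behind the grasp point.
Start: joints at [-1.445, 0.434, 0.025, 1.573, -0.012, 1.134, -0.075], TCP at [0.142, 0.609, 0.244] pointing down, gripper open.
Joint ranges: [-2.62, 2.62], [-0.44, 2.09], [-1.27, 1.32], [0.08, 2.57], [-1.32, 4.46], [0.12, 2], [-2.74, 2.74]. Speed limits (rad/s): [2.22, 2.22, 3.01, 3.01, 3.14, 3.14, 3.14].

INTERFACE

Orientations are given as a rotation vector (axis times angle).
In Python, from cell import arm gives the robot as it stands.
- The arm moves only by the shell command python3 -m creep 'ROWS' [FORCE]. ROWS is JSON, a list that holds one entry, the list of rows, each a list of 7 numbers: the shift along the world's x, y, z in cm, then the turn, a rotation vector about the world's x, y, z in degrees, then the opening, from -1 (shut) to 1 (fully open), so that 0 is half open. In form: [[[tx, ty, tz, ax, ay, az, jaw], ...]]. A call has 1 to 5 rows; each row is the pose to reach, as a shift and turn from the pose commanded when the call began; what a row does not reach only later rows make up. A row lasts 1/10 s, in which the tool goes at most 50 mm and 8.59 degrees, less where a joint would pass 70% of its speed; a pose out of reach is approached as far as the arm can. A call with a gripper value outside its range is refused whole. The fingers move at their own pace and stop on an object; FORCE is the grip in N (left out, the last holds). Time passes only in rows, so rows that repeat a pose let the fingers close. It gives the time, the measured TCP pose, the force and the opening at its end, in the units of the state.
- arm.observe(): the state, without advancing time (a new reading comes with each control period).
- arm.get_image(name): name is "side" or "top" or "wrist"; returns the picture (400x640x3 uint8, red, green, blue); there is no depth.
- arm.camera_model(name): a dict with "vfov" (degrees; the focal length in pixels is half the picture's height over the tangent of half this angle, whatever the lens; pixels are square), "cx", "cy" (the principal point, pixels), "cam_to_world" (4x4, takes a point from camera to world coordinates); the wrist camera has in their place "T_tool_cam" (4x4, takes a point from camera to tool coordinates, whose origin is the TCP and whose axes are the flange's). Camera axes: x right, y down, z forward; pixel columns grow to the right and rows downward; lengths in m; the calibration is good to about 2 mm. The wrist camera is an equidistant fisheye: a pixel r from the principal point sees the ray r / f radians off the axis. A picture is of the moment at which its call begins: read the wrist's pose just before it. camera_model takes no time and is no camera call.
- arm.sign_off(): hands the job in, once; it reports no verdict.
The state is a dict: "clock": time; "joints": joint angles; "dq": joint speeds; "joint_efforts": joint torques, N m; "position": TCP position; "ee_rot": TCP orientation; "force": force on the tool from outside, world axes, zero at the start; "ft_torque": the same for the moment, N m; "width": opening from 0.0 (shut) to 1.0 (fully open).
Only numpy, scipy, OpenCV 4.12 (cv2) and the standard library are available. Lean on these libraries where they do the work, as an engineer would, in place of code of your own. Each camera call takes 0.05 s, during which the arm holds its last target.

TASK

One of the two copper slugs in the open mould was cast solid and the other came out hollow: lift each out of its cavity in turn and feel which is heavier. Stand the lighter one upright on the aluminium cooling plate, setting slugs down rather than dropping them, and finish while still holding the heavier one upright, centred about 50 mm above the mouth of the crucible, touching nothing but the gripper. Leave the ring and the beaker by the crucible, the amber jar and the screwdriver where they are.

Things in the scene. Friction and masses are not known exactly. Their poses are not given: they have to be found in the camera images.
- slug_1: copper casting: round tapered body 47 mm wide at the foot, 51 mm at its top, 32 mm high, with an upright stub (sprue) 22 mm wide, 38 mm long on top to grip; 70 mm in all. Origin: centre of its foot, z up. Starts loose in a mould cavity, foot 16 mm above the table. Its twin looks the same; they weigh 0.2 to 0.7 kg, the solid one at least 1.7 times the hollow one, either may be solid.
- slug_2: copper casting: round tapered body 47 mm wide at the foot, 51 mm at its top, 32 mm high, with an upright stub (sprue) 22 mm wide, 38 mm long on top to grip; 70 mm in all. Origin: centre of its foot, z up. Starts loose in a mould cavity, foot 16 mm above the table. Its twin looks the same; they weigh 0.2 to 0.7 kg, the solid one at least 1.7 times the hollow one, either may be solid.
- mould: fixed dark steel block 220 (x) by 100 (y) by 40 mm high, open on top, with two round cavities centred at x = -60 and +60 mm, y = 0 of its frame, 54 mm wide and 24 mm deep, holding the slugs. Origin: centre of its underside, on the table. It stands at the left, middle or right of the work area.
- plate: fixed finned aluminium cooling plate, flat on top with dark lines along x, 250 (x) by 130 (y) by 18 mm high, empty at the start; there is room on it for both slugs side by side along x. Origin: centre of its underside, on the table. It stands at the left, middle or right.
- crucible: fixed grey round crucible, 86 mm across at its mouth, on a round steel foot 110 mm across; total height 70 mm. Origin: centre of its underside, on the table. It stands at the left, middle or right.
- crucible_mouth (a point): centre of the crucible's open mouth, at rim height, 70 mm above the table.
- centring_ring: flat aluminium ring, 44 mm across, 10 mm high, lying near the crucible. To be left alone. Origin: centre of its underside.
- beaker: small clear glass beaker, 48 mm across, 50 mm high, standing near the crucible. To be left alone. Origin: centre of its underside.
- pellet_jar: amber jar, 56 mm across, 70 mm high, at the left side. To be left alone. Origin: centre of its underside.
- screwdriver: screwdriver, 180 mm long, lying at the right side. To be left alone. Origin: middle of its underside.
Things that resemble listed ones, but are neither listed nor needed, are in the scene too. Several things have the shape of the mould; the one meant has the colours described above. Leave any yellow look-alike of the slug_2 alone.

How it is judged:
By the outcome, as a careful person would: the job done as asked, in the order asked, and still so for the second after the job is handed in, while the arm keeps its last pose, push and grip.
It also fails if it takes over 72 s, if anything falls off the work surface, if the arm or the gripper's body presses on something with over 40 N, if the wrist force passes 120 N, or if a joint passes its speed limit or range.

## Working session

There is one attempt and no reset: what is moved stays moved. The work goes in short steps, Python scripts to look and compute and a shell command to move; the robot and the scene stay as the last step left them, time stands still between calls to the robot, and variables do not carry over. Pictures are saved under pics/ and viewed, and the job is handed in when it is done.

```bash
ls; mkdir -p pics
python3 - <<'E'
from cell import arm
import cv2, numpy as np
print(arm.observe())
for n in("side","top","wrist"):
    cv2.imwrite(f"pics/{n}0.png",arm.get_image(n)[:,:,::-1]); print(n,arm.camera_model(n))
E
```

```text
pics
{'clock': 0.0, 'joints': array([-1.4446273 ,  0.43523236,  0.02497995,  1.57411705, -0.01159376,
        1.13400955, -0.07508317]), 'dq': array([ 3.40280853e-04, -9.05385410e-05, -4.32971013e-04, -7.94808681e-04,
        5.84198664e-04,  1.81235014e-04,  8.54953960e-04]), 'joint_efforts': array([ 1.39520571e-04, -6.67866039e+01,  9.85430516e-01, -3.14453351e+01,
       -6.04037731e-02,  4.28115728e-02,  1.69645546e-04]), 'position': array([0.14168393, 0.60821465, 0.2429315 ]), 'ee_rot': array([-3.58651672e-01, -3.12102214e+00,  2.54640639e-03]), 'force': array([-0.26674679, -0.81143204, -0.52612112]), 'ft_torque': array([-1.69607128e-05,  6.52133504e-03,  1.67965723e-02]), 'width': 0.9966411096037013}
side {'vfov': 42.264790725090975, 'cx': 318.79392293444477, 'cy': 196.08374019325527, 'cam_to_world': array([[-0.95345162, -0.23403977,  0.19014574,  0.14745675],
       [-0.30143975,  0.75648519, -0.58040006,  0.92689365],
       [-0.00800574, -0.61070086, -0.79182092,  1.33858896],
       [ 0.        ,  0.        ,  0.        ,  1.        ]])}
top {'vfov': 53.153095845707234, 'cx': 313.12402324151986, 'cy': 195.86020267424226, 'cam_to_world': array([[-0.01032285, -0.99223264,  0.12396703,  0.33386278],
       [-0.99942484,  0.00623303, -0.03333389,  0.01294426],
       [ 0.03230229, -0.12423983, -0.99172629,  1.17400408],
       [ 0.        ,  0.        ,  0.        ,  1.        ]])}
wrist {'vfov': 65.70646984690485, 'cx': 319.2489660279909, 'cy': 199.34815946831895, 'T_tool_cam': array([[ 9.32927747e-04, -9.65205837e-01, -2.61489622e-01,
         7.12603843e-02],
       [ 9.99998347e-01,  4.92444646e-04,  1.75003412e-03,
         1.39023523e-03],
       [-1.56037398e-03, -2.61490822e-01,  9.65204701e-01,
        -1.40261010e-01],
       [ 0.00000000e+00,  0.00000000e+00,  0.00000000e+00,
         1.00000000e+00]])}
```

View pics/top0.png

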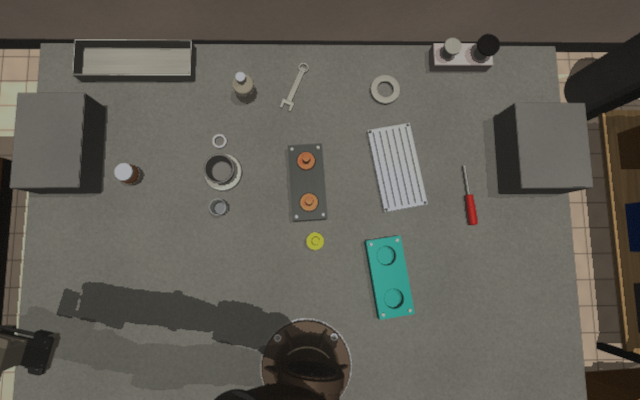

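View pics/side0.png

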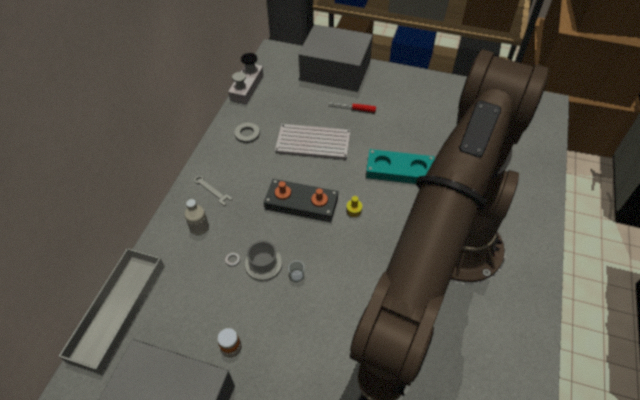

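View pics/wrist0.png

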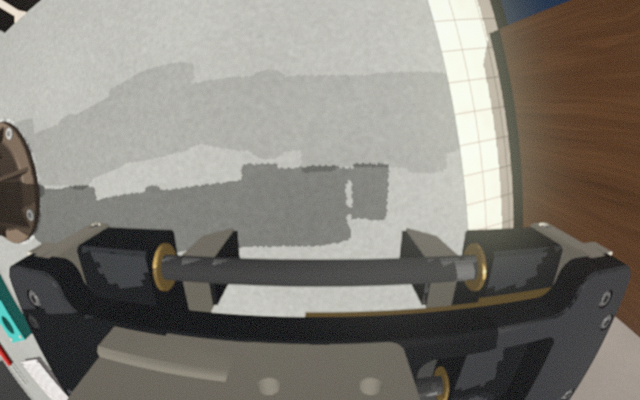

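The top view shows the dark mould near (307,182) with copper slugs at (306,160) and (308,202), and the plate at (397,167). The crucible is at (222,171) with the ring at (219,141) and the beaker at (219,207). The teal mould at (390,277) and the yellow look-alike at (315,241) should be left alone. I'll measure positions from this view next.

```bash
cat > h.py <<'E'
import numpy as np, cv2
from cell import arm
def ray(n,u,v):
    m=arm.camera_model(n); f=200/np.tan(np.radians(m["vfov"]/2)); T=m["cam_to_world"]
    d=T[:3,:3]@np.array([(u-m["cx"])/f,(v-m["cy"])/f,1]); return T[:3,3],d
def onz(n,u,v,z):
    o,d=ray(n,u,v); return o+d*(z-o[2])/d[2]
def tri(a,b):
    (o1,d1),(o2,d2)=a,b
    s=np.linalg.lstsq(np.c_[d1,-d2],o2-o1,rcond=None)[0]
    p,q=o1+s[0]*d1,o2+s[1]*d2; return (p+q)/2,np.linalg.norm(p-q)
E
python3 - <<'E'
from h import *
np.set_printoptions(precision=4,suppress=True)
for n in("top","side"):
    im=cv2.imread(f"pics/{n}0.png"); 
    x0,y0,x1,y1={"top":(190,120,440,225),"side":(220,115,360,290)}[n]
    c=im[y0:y1,x0:x1]; cv2.imwrite(f"pics/{n}0c.png",cv2.resize(c,None,fx=3.1,fy=3.1,interpolation=cv2.INTER_CUBIC))
    hsv=cv2.cvtColor(im,cv2.COLOR_BGR2HSV)
    m=cv2.inRange(hsv,(3,110,60),(16,255,255))
    k,l,s,ce=cv2.connectedComponentsWithStats(m)
    for i in range(1,k):
        if s[i][4]>60: print(n,"orange",s[i],ce[i],onz(n,*ce[i],.05))
im=cv2.imread("pics/top0.png"); g=cv2.cvtColor(im,cv2.COLOR_BGR2GRAY)
# plate bright
m=cv2.inRange(im,(150,)*3,(255,)*3); m=cv2.morphologyEx(m,cv2.MORPH_CLOSE,np.ones((7,7)))
k,l,s,ce=cv2.connectedComponentsWithStats(m)
for i in range(1,k):
    if s[i][4]>1500 and 340<ce[i][0]<440:
        r=cv2.minAreaRect(np.argwhere(l==i)[:,::-1].astype(np.float32)); b=cv2.boxPoints(r)
        print("plate",r); P=np.array([onz("top",*q,.018) for q in b]); print(P,P.mean(0))
# mould
m=cv2.inRange(g,0,80); m[:,:270]=0;m[:,340:]=0;m[:130]=0;m[235:]=0
m=cv2.morphologyEx(m,cv2.MORPH_OPEN,np.ones((3,3)))
r=cv2.minAreaRect(np.argwhere(m>0)[:,::-1].astype(np.float32)); b=cv2.boxPoints(r)
P=np.array([onz("top",*q,.04) for q in b]); print("mould",r,P,P.mean(0))
E
```

```text
top orange [297 152  18  18 252] [305.5317 160.4722] [ 0.5767 -0.0041  0.05  ]
top orange [124 166  14  17  64] [132.9688 175.6094] [0.5349 0.4813 0.05  ]
top orange [300 193  18  18 251] [308.5259 201.5578] [ 0.4582 -0.0117  0.05  ]
side orange [558   0  82  48 790] [587.1165  28.1392] [-0.3447 -1.1905  0.05  ]
side orange [534  18  11  47 201] [537.791   37.7164] [-0.1528 -1.0633  0.05  ]
side orange [569  96  68  16 286] [601.5559 103.5979] [-0.3947 -0.7242  0.05  ]
side orange [275 181  16  18 201] [282.3632 190.8109] [ 0.5737 -0.0036  0.05  ]
side orange [311 188  17  19 212] [319.0377 197.9575] [ 0.4539 -0.0108  0.05  ]
side orange [221 339  19  14  73] [231.     347.3699] [0.5244 0.5172 0.05  ]
plate ((397.1243591308594, 166.5804901123047), (83.60211944580078, 42.88362121582031), 77.9052505493164)
[[ 0.6752 -0.1903  0.018 ]
 [ 0.7029 -0.3179  0.018 ]
 [ 0.4553 -0.3598  0.018 ]
 [ 0.4297 -0.235   0.018 ]] [ 0.5658 -0.2758  0.018 ]
mould ((303.5, 160.0), (30.0, 29.0), 90.0) [[ 0.6247  0.0433  0.04  ]
 [ 0.6246 -0.0409  0.04  ]
 [ 0.5361 -0.0398  0.04  ]
 [ 0.5365  0.0436  0.04  ]] [0.5805 0.0015 0.04  ]
```

View pics/top0c.png

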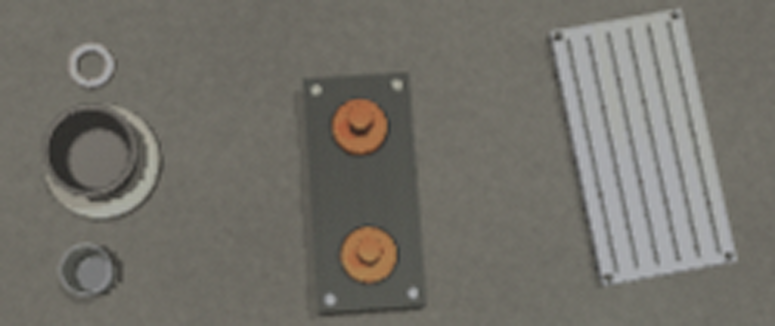

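View pics/side0c.png

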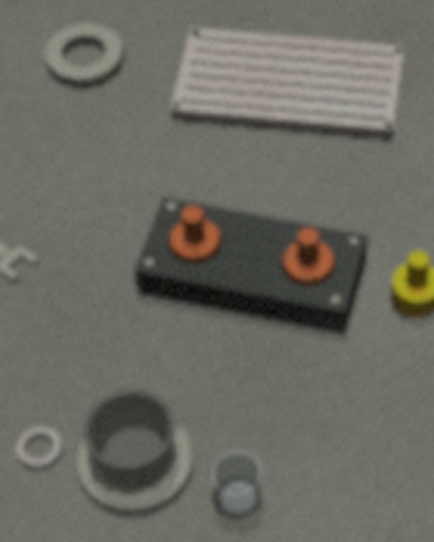

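Run:
```python
from h import *
np.set_printoptions(precision=4,suppress=True)
T=lambda u,v:(190+(u+.5)/3.1-.5,120+(v+.5)/3.1-.5); S=lambda u,v:(220+(u+.5)/3.1-.5,115+(v+.5)/3.1-.5)
P=np.array([onz("top",*T(*q),.04) for q in [(316,90),(397,85),(413,293),(330,299)]]);print("mould top",P,P.mean(0))
P=np.array([onz("side",*S(*q),.04) for q in [(171,206),(150,262),(336,299),(353,241)]]);print("mould side",P,P.mean(0))
P=np.array([onz("top",*T(*q),.018) for q in [(558,37),(675,16),(729,256),(608,278)]]);print("plate top",P,P.mean(0))
P=np.array([onz("side",*S(*q),.018) for q in [(199,35),(397,48),(388,127),(178,109)]]);print("plate side",P.mean(0))
print("disc top",[onz("top",*T(*q),.048) for q in [(360,126),(369,254)]])
print("stub top",[onz("top",*T(*q),.086) for q in [(359,115),(369,245)]])
print("stub side",[onz("side",*S(*q),.086) for q in [(193,213),(308,234)]])
def fit(name,n,f,pts,z,):
    e=np.array([onz(n,*f(*q),z)[:2] for q in pts]); A=np.c_[2*e,np.ones(len(e))]; s=np.linalg.lstsq(A,(e**2).sum(1),rcond=None)[0]
    print(name,n,s[:2],"dia",2*np.sqrt(s[2]+s[:2]@s[:2]))
fit("mouth","top",T,[(45,150),(90,104),(136,150),(57,122),(122,118),(90,196)],.07)
fit("mouth","side",S,[(86,433),(129,392),(172,433),(100,404),(158,404)],.07)
fit("foot","side",S,[(79,460),(135,508),(190,458),(100,498),(172,495)],.006)
fit("foot","top",T,[(160,160),(105,217),(148,125),(143,203),(65,203)],.006)
```

```text
mould top [[ 0.6137  0.0358  0.04  ]
 [ 0.6184 -0.04    0.04  ]
 [ 0.4229 -0.0524  0.04  ]
 [ 0.418   0.0237  0.04  ]] [ 0.5183 -0.0082  0.04  ]
mould side [[ 0.6141 -0.0413  0.04  ]
 [ 0.6087  0.0342  0.04  ]
 [ 0.4142  0.0226  0.04  ]
 [ 0.4189 -0.053   0.04  ]] [ 0.514  -0.0094  0.04  ]
plate top [[ 0.6709 -0.197   0.018 ]
 [ 0.6917 -0.3116  0.018 ]
 [ 0.4574 -0.3539  0.018 ]
 [ 0.4374 -0.2378  0.018 ]] [ 0.5644 -0.2751  0.018 ]
plate side [ 0.5581 -0.2723  0.018 ]
disc top [array([ 0.5776, -0.0049,  0.048 ]), array([ 0.4583, -0.0122,  0.048 ])]
stub top [array([ 0.5794, -0.0035,  0.086 ]), array([ 0.4621, -0.0114,  0.086 ])]
stub side [array([ 0.5732, -0.005 ,  0.086 ]), array([ 0.4546, -0.0135,  0.086 ])]
mouth top [0.5514 0.2378] dia 0.08197633867586468
mouth side [0.5474 0.242 ] dia 0.07905687122286656
foot side [0.5495 0.2361] dia 0.10607811926218576
foot top [0.5529 0.2377] dia 0.10717025965680477
```

```bash
python3 -m creep '[[[2.6,-3.7,0,0,0,0,1],[5.2,-7.4,0,0,0,0,1],[7.8,-11.1,0,0,0,0,1],[10.4,-14.8,0,0,0,0,1],[13,-18.5,0,0,0,0,1]]]' 30; python3 -m creep '[[[2.6,-3.7,0,0,0,0,1],[5.2,-7.4,0,0,0,0,1],[7.8,-11.1,0,0,0,0,1],[10.4,-14.8,0,0,0,0,1],[13,-18.5,0,0,0,0,1]]]' 30
```

```text
clock: 0.65
position: [0.2725, 0.4219, 0.2436]
ee_rot: [-0.359, -3.121, 0.0]
force: [0.8, 0.9, 0.0]
width: 1.0
clock: 1.15
position: [0.4024, 0.237, 0.2438]
ee_rot: [0.358, 3.121, 0.0]
force: [0.1, 1.6, -0.4]
width: 0.999
```

```bash
python3 -c "
from cell import arm;print(arm.observe())"
```

```text
{'clock': 1.15, 'joints': array([-0.83759553,  0.17284866,  0.22261888,  1.95604781, -0.0448238 ,
        1.01708581,  0.74745285]), 'dq': array([ 6.89220463e-01,  2.73501141e-02,  3.35017489e-01, -1.94913757e-02,
       -7.10410129e-02,  6.65090563e-04,  1.04837671e+00]), 'joint_efforts': array([ -5.47307253, -44.68580961,   0.38189638, -27.99999118,
         0.15433855,   0.41870208,  -2.27036051]), 'position': array([0.4024421 , 0.23701693, 0.24380066]), 'ee_rot': array([3.58493035e-01, 3.12098387e+00, 4.20720407e-04]), 'force': array([ 0.14262863,  1.57897904, -0.38188534]), 'ft_torque': array([-0.01031869, -0.07454782,  0.01112117]), 'width': 0.9994030705917682}
```

```bash
python3 -m creep '[[[2.7,-3.8,0,0,0,0,1],[5.4,-7.6,0,0,0,0,1],[8.1,-11.4,0,0,0,0,1],[10.8,-15.2,0,0,0,0,1],[13.4,-19,0,0,0,0,1]]]'; python3 -m creep '[[[2,-2.7,-2,0,0,0,1],[4,-5.4,-4,0,0,0,1],[4,-5.4,-4,0,0,0,1],[4,-5.4,-4,0,0,0,1],[4,-5.4,-4,0,0,0,1]]]'
python3 - <<'E'
from h import *
s=arm.observe();print(s["position"],s["ee_rot"],s["joints"],s["force"])
cv2.imwrite("pics/w1.png",arm.get_image("wrist")[:,:,::-1])
E
```

```text
clock: 1.65
position: [0.5366, 0.0471, 0.2437]
ee_rot: [0.358, 3.121, 0.0]
force: [0.3, 1.4, -0.8]
width: 1.0
clock: 2.15
position: [0.5755, -0.0041, 0.204]
ee_rot: [-0.357, -3.121, -0.001]
force: [-0.8, -0.1, 0.7]
width: 0.998
[ 0.57549693 -0.00413853  0.20398616] [-3.56838586e-01 -3.12106250e+00 -1.08593613e-03] [-0.35608695  0.40036819  0.37259435  1.77123102 -0.1700954   1.00160574
  1.42485704] [-0.80992379 -0.12574749  0.72399613]
```

View pics/w1.png

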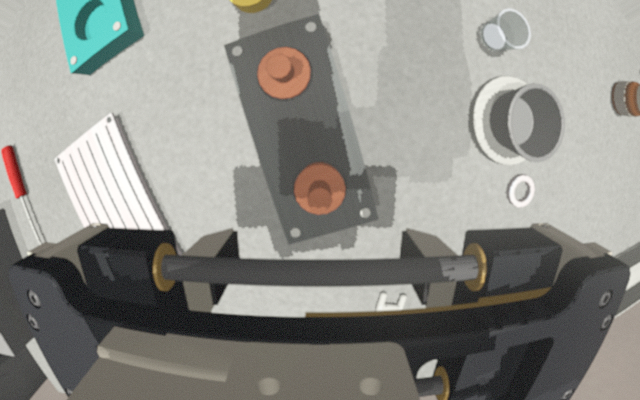

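The wrist view shows the far slug at (320,189), the near slug at (284,73), the mould screws at (237,50), (311,26), (365,213) and (295,233), and the crucible mouth at about (536,120).

```bash
cat >> h.py <<'E'
from scipy.spatial.transform import Rotation as Ro
def wz(u,v,z,pos,rv):
    m=arm.camera_model("wrist"); f=200/np.tan(np.radians(m["vfov"]/2)); T=np.eye(4);T[:3,:3]=Ro.from_rotvec(rv).as_matrix();T[:3,3]=pos;T=T@m["T_tool_cam"]
    x,y=u-m["cx"],v-m["cy"];r=np.hypot(x,y);a=r/f
    d=T[:3,:3]@np.array([np.sin(a)*x/r,np.sin(a)*y/r,np.cos(a)]); o=T[:3,3]
    return o+d*(z-o[2])/d[2]
E
python3 - <<'E'
from h import *
np.set_printoptions(precision=4,suppress=True)
s=arm.observe();p,r=s["position"],s["ee_rot"]
M=np.array([wz(*q,.04,p,r) for q in[(237,50),(311,26),(365,213),(295,233)]]);print(M,M.mean(0))
im=cv2.imread("pics/w1.png");m=cv2.inRange(cv2.cvtColor(im,cv2.COLOR_BGR2HSV),(3,80,50),(18,255,255));m[215:]=0;m[:,:230]=0;m[:,380:]=0
c,_=cv2.findContours(m,cv2.RETR_EXTERNAL,cv2.CHAIN_APPROX_NONE)
def circ(e):
    A=np.c_[2*e,np.ones(len(e))]; q=np.linalg.lstsq(A,(e**2).sum(1),rcond=None)[0]; return q[:2],2*np.sqrt(q[2]+q[:2]@q[:2])
for k in c:
    if cv2.contourArea(k)>300: print(cv2.boundingRect(k),circ(np.array([wz(*q,.048,p,r)[:2] for q in k[:,0]])))
print("mouth",circ(np.array([wz(*q,.07,p,r)[:2] for q in [(508,118),(563,120),(536,83),(536,159),(517,92),(556,94),(517,147)]])))
E
```

```text
[[ 0.4193 -0.0494  0.04  ]
 [ 0.4146  0.0271  0.04  ]
 [ 0.6121  0.0387  0.04  ]
 [ 0.6172 -0.0376  0.04  ]] [ 0.5158 -0.0053  0.04  ]
(294, 162, 52, 53) (array([ 0.5746, -0.0014]), np.float64(0.0509736043860253))
(257, 47, 54, 52) (array([ 0.4561, -0.009 ]), np.float64(0.05045594472461777))
mouth (array([0.5473, 0.2412]), np.float64(0.08200059746328368))
```

```bash
python3 -m creep '[[[0,0.1,-4,0,0,0,1],[0,0.1,-8,0,0,0,1],[0,0.1,-11,0,0,0,1],[0,0.1,-13.2,0,0,0,1],[0,0.1,-13.4,0,0,0,1]]]'; python3 -m creep '[[[0,0,0,0,0,0,-0.3],[0,0,0,0,0,0,-0.7],[0,0,0,0,0,0,-1],[0,0,0,0,0,0,-1],[0,0,0,0,0,0,-1]]]' 40;  python3 -m creep '[[[0,0,0,0,0,0,-1],[0,0,0,0,0,0,-1],[0,0,0,0,0,0,-1],[0,0,0,0,0,0,-1],[0,0,0,0,0,0,-1]]]' 40
```

```text
clock: 2.7
position: [0.574, -0.0028, 0.0679]
ee_rot: [-0.355, -3.118, 0.0]
force: [0.3, 0.3, 0.2]
width: 1.0
clock: 3.2
position: [0.5761, -0.0042, 0.0704]
ee_rot: [0.359, 3.12, 0.001]
force: [-0.1, -0.7, -1.1]
width: 0.618
clock: 3.7
position: [0.5758, -0.0042, 0.0697]
ee_rot: [-0.359, -3.121, -0.0]
force: [0.5, 0.3, 0.1]
width: 0.234
```

```bash
python3 -m creep '[[[0,0,0,0,0,0,-1],[0,0,1,0,0,0,-1],[0,0,2.5,0,0,0,-1],[0,0,4,0,0,0,-1],[0,0,6,0,0,0,-1]]]' 40; python3 -m creep '[[[0,0,3,0,0,0,-1],[0,0,6,0,0,0,-1],[0,0,6,0,0,0,-1],[0,0,6,0,0,0,-1],[0,0,6,0,0,0,-1]]]'; for i in 1 2 3 4 5 6 7 8; do python3 -m creep '[[[0,0,0,0,0,0,-1]]]'|grep -E 'force|width'; python3 -c "
from cell import arm;s=arm.observe();print('F',s['force'],s['ft_torque'],s['joint_efforts'][[1,3]])"; done
```

```text
clock: 4.2
position: [0.5745, -0.0044, 0.1297]
ee_rot: [-0.359, -3.118, 0.001]
force: [0.8, 0.5, -6.5]
width: 0.231
clock: 4.7
position: [0.5744, -0.0042, 0.1881]
ee_rot: [-0.358, -3.118, 0.001]
force: [0.2, 0.1, -7.1]
width: 0.232
force: [-0.1, -0.6, -6.0]
width: 0.232
F [-0.05711247 -0.57814479 -5.9963768 ] [ 0.01899053  0.01665049 -0.02302218] [-63.24611664 -30.40825009]
force: [0.9, -0.2, -6.5]
width: 0.231
F [ 0.8721786  -0.16354015 -6.49852909] [ 0.00428337 -0.03183496  0.02697968] [-62.78208017 -30.22233009]
force: [0.4, -0.5, -5.8]
width: 0.231
F [ 0.4146545  -0.46656764 -5.77669054] [-0.03834688  0.05595214  0.00733537] [-62.58367538 -30.22106409]
force: [-0.3, 0.4, -5.2]
width: 0.233
F [-0.32363306  0.36101475 -5.1925935 ] [ 0.00231515 -0.01328315 -0.01222426] [-62.52941608 -30.26959419]
force: [0.1, -0.7, -6.2]
width: 0.234
F [ 0.14741406 -0.6884316  -6.16830602] [-0.00691443 -0.02691451  0.02894614] [-62.54257679 -30.31568885]
force: [0.8, -0.2, -5.7]
width: 0.232
F [ 0.79932153 -0.18031985 -5.65174146] [-0.005023   -0.01849487 -0.0032514 ] [-62.57763147 -30.34745336]
force: [-1.0, -0.6, -6.2]
width: 0.229
F [-1.0458391  -0.60306628 -6.17891215] [ 0.03725826 -0.04201939 -0.00274405] [-62.61433125 -30.36508799]
force: [-0.2, -0.6, -5.6]
width: 0.227
F [-0.16823145 -0.5875004  -5.6024497 ] [ 0.02466142 -0.01438114 -0.03264981] [-62.64023781 -30.37217975]
```

Slug 1 (far cavity) reads about 5.9 N, or roughly 0.6 kg, which is already above the 0.41 kg maximum for a hollow one. I'll park it on the far half of the plate and weigh the other.

```bash
python3 -m creep '[[[0.4,-2,0,0,0,0,-1],[1.2,-6,0,0,0,0,-1],[2,-10,0,0,0,0,-1],[2.8,-14.5,0,0,0,0,-1],[3.6,-19,0,0,0,0,-1]]]'; python3 -m creep '[[[0.5,-4,0,0,0,0,-1],[0.9,-6.9,0,0,0,0,-1],[0.9,-6.9,-2,0,0,0,-1],[0.9,-6.9,-5,0,0,0,-1],[0.9,-6.9,-8,0,0,0,-1]]]';python3 -m creep '[[[0,0,-2,0,0,0,-1],[0,0,-2,0,0,0,-1],[0,0,-2,0,0,0,-1]]]'
python3 - <<'E'
from h import *
s=arm.observe();print(s["position"],s["ee_rot"],s["joints"],s["force"])
cv2.imwrite("pics/s2.png",arm.get_image("side")[:,:,::-1]);cv2.imwrite("pics/t2.png",arm.get_image("top")[:,:,::-1])
a=cv2.imread("pics/s2.png")[80:230,220:420];b=cv2.imread("pics/t2.png")[90:240,280:480]
cv2.imwrite("pics/c2.png",cv2.resize(np.hstack([a,b]),None,fx=2,fy=2))
E
```

```text
clock: 6.0
position: [0.6121, -0.1956, 0.1898]
ee_rot: [0.357, 3.121, 0.0]
force: [0.6, -0.5, -6.7]
width: 0.228
clock: 6.5
position: [0.6211, -0.2636, 0.109]
ee_rot: [0.359, 3.12, 0.0]
force: [0.3, -0.2, -7.1]
width: 0.234
clock: 6.8
position: [0.6209, -0.2634, 0.09]
ee_rot: [-0.359, -3.121, 0.0]
force: [0.2, 0.4, -6.2]
width: 0.232
[ 0.6209438  -0.26339093  0.08999602] [-3.58677749e-01 -3.12081080e+00  1.36553218e-04] [ 0.09764949  0.67729373  0.35703661  1.61890563 -0.28385444  0.89717107
  1.90254417] [ 0.17470693  0.35475391 -6.18247493]
```

View pics/c2.png

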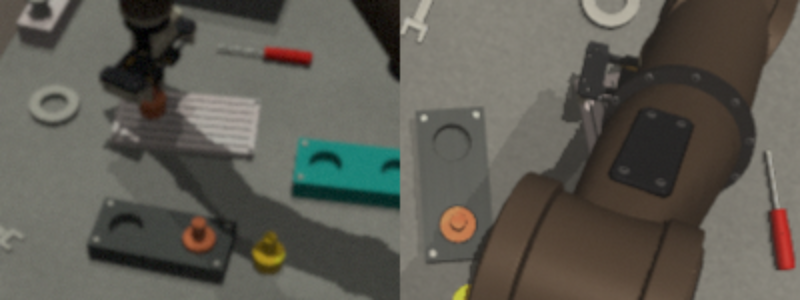

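The slug is held upright over the far end of the plate, at about (150,105) in the crop, and the far mould cavity is empty. Next I'll lower it gently.

```bash
python3 -m creep '[[[0,0,-0.8,0,0,0,-1],[0,0,-1.4,0,0,0,-1],[0,0,-1.6,0,0,0,-1],[0,0,-1.6,0,0,0,-1],[0,0,-1.6,0,0,0,-1]]]'; for i in 1 2 3; do python3 -m creep '[[[0,0,-0.1,0,0,0,-1],[0,0,-0.1,0,0,0,-1]]]'; done
```

```text
clock: 7.4
position: [0.6208, -0.2633, 0.0738]
ee_rot: [0.359, 3.121, 0.0]
force: [0.5, 0.0, -6.8]
width: 0.228
clock: 7.6
position: [0.6208, -0.2633, 0.0728]
ee_rot: [0.359, 3.121, 0.0]
force: [0.1, 1.2, -5.7]
width: 0.23
clock: 7.8
position: [0.6209, -0.2633, 0.0718]
ee_rot: [0.359, 3.121, -0.0]
force: [-0.7, -0.1, -5.6]
width: 0.233
clock: 8.0
position: [0.621, -0.2633, 0.0717]
ee_rot: [0.359, 3.12, 0.0]
force: [-3.3, 1.0, 3.7]
width: 0.235
```

```bash
python3 -m creep '[[[0,0,0.1,0,0,0,-0.5],[0,0,0.1,0,0,0,-0.3],[0,0,0.1,0,0,0,0],[0,0,0.1,0,0,0,0.5],[0,0,0.1,0,0,0,1]]]'; python3 -m creep '[[[0,0,0,0,0,0,1],[0,0,0,0,0,0,1],[0,0,0,0,0,0,1]]]';  python3 -m creep '[[[0,0,2,0,0,0,1],[0,0,6,0,0,0,1],[0,0,11,0,0,0,1],[-1,2,13,0,0,0,1],[-3,6,13,0,0,0,1]]]'
```

```text
clock: 8.5
position: [0.6209, -0.2633, 0.0717]
ee_rot: [0.359, 3.121, -0.0]
force: [-0.1, -0.3, -0.0]
width: 0.551
clock: 8.8
position: [0.6208, -0.2633, 0.0717]
ee_rot: [-0.359, -3.121, -0.0]
force: [0.8, -0.5, -0.6]
width: 0.808
clock: 9.3
position: [0.5927, -0.2071, 0.2058]
ee_rot: [0.365, 3.112, -0.005]
force: [1.1, 0.9, 0.1]
width: 0.999
```

```bash
python3 -m creep '[[[-2.7,3.9,0,0,0,0,1],[-5.4,7.7,0,0,0,0,1],[-8.1,11.6,0,0,0,0,1],[-10.8,15.4,0,0,0,0,1],[-13.4,19.2,0,0,0,0,1]]]'; python3 -m creep '[[[0,0,0,0,0,0,1],[0,0,0,0,0,0,1],[0,0,0,0,0,0,1]]]'
python3 - <<'E'
from h import *
s=arm.observe();print(s["position"],s["ee_rot"],s["joints"],s["force"]);p,r=s["position"],s["ee_rot"]
im=arm.get_image("wrist")[:,:,::-1].copy();cv2.imwrite("pics/w3.png",im)
m=cv2.inRange(cv2.cvtColor(im,cv2.COLOR_BGR2HSV),(3,80,50),(18,255,255));m[225:]=0
c,_=cv2.findContours(m,cv2.RETR_EXTERNAL,cv2.CHAIN_APPROX_NONE)
def circ(e):
    A=np.c_[2*e,np.ones(len(e))]; q=np.linalg.lstsq(A,(e**2).sum(1),rcond=None)[0]; return q[:2],2*np.sqrt(q[2]+q[:2]@q[:2])
for k in c:
    if cv2.contourArea(k)>300: print(cv2.boundingRect(k),circ(np.array([wz(*q,.048,p,r)[:2] for q in k[:,0]])))
E
```

```text
clock: 9.8
position: [0.4555, -0.01, 0.2019]
ee_rot: [0.359, 3.121, 0.001]
force: [1.0, 1.0, 0.6]
width: 1.003
clock: 10.1
position: [0.4575, -0.0121, 0.2021]
ee_rot: [0.36, 3.12, -0.0]
force: [0.7, 0.1, -0.5]
width: 1.003
[ 0.45753606 -0.01214006  0.20206639] [ 3.60247119e-01  3.11969296e+00 -2.94363501e-04] [-0.40197363  0.2070474   0.37006484  2.04351406 -0.09416571  0.90571658
  1.3598683 ] [ 0.68934922  0.12021122 -0.48755101]
(294, 161, 52, 52) (array([ 0.45469615, -0.00913784]), np.float64(0.05068116833257738))
```

View pics/w3.png

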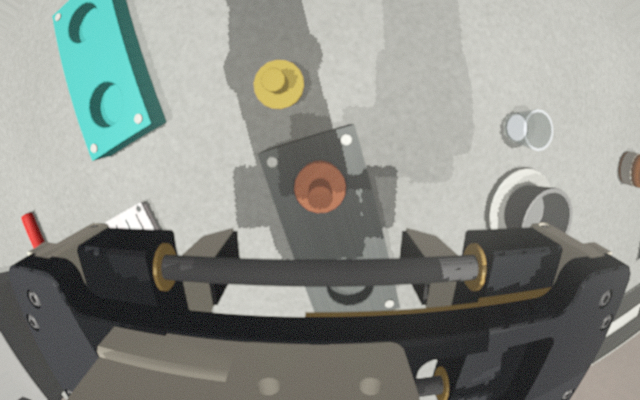

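The near slug sits at (320,187) between the jaws, with the same alignment as the first grasp. Descending to grip it.

```bash
python3 -m creep '[[[-0.1,0.1,-4,0,0,0,1],[-0.1,0.1,-8,0,0,0,1],[-0.1,0.1,-11,0,0,0,1],[-0.1,0.1,-13,0,0,0,1],[-0.1,0.1,-13.2,0,0,0,1]]]'; python3 -m creep '[[[0,0,0,0,0,0,-0.3],[0,0,0,0,0,0,-0.7],[0,0,0,0,0,0,-1],[0,0,0,0,0,0,-1],[0,0,0,0,0,0,-1]]]' 40;  python3 -m creep '[[[0,0,0,0,0,0,-1],[0,0,0,0,0,0,-1],[0,0,0,0,0,0,-1],[0,0,0,0,0,0,-1],[0,0,0,0,0,0,-1]]]' 40
```

```text
clock: 10.65
position: [0.4548, -0.0117, 0.0675]
ee_rot: [-0.362, -3.117, 0.003]
force: [0.2, -1.1, 0.4]
width: 1.001
clock: 11.15
position: [0.4561, -0.0101, 0.0703]
ee_rot: [0.358, 3.12, 0.001]
force: [0.1, -0.8, -0.8]
width: 0.617
clock: 11.65
position: [0.4556, -0.0103, 0.0697]
ee_rot: [-0.359, -3.121, 0.0]
force: [0.7, -0.4, -1.5]
width: 0.23
```

```bash
python3 -m creep '[[[0,0,0,0,0,0,-1],[0,0,1,0,0,0,-1],[0,0,2.5,0,0,0,-1],[0,0,4,0,0,0,-1],[0,0,6,0,0,0,-1]]]' 40; python3 -m creep '[[[0,0,3,0,0,0,-1],[0,0,6,0,0,0,-1],[0,0,6,0,0,0,-1],[0,0,6,0,0,0,-1],[0,0,6,0,0,0,-1]]]'; for i in 1 2 3 4 5 6 7 8; do python3 -m creep '[[[0,0,0,0,0,0,-1]]]'|grep -E 'force|width'; done; python3 -c "
from cell import arm;print(arm.observe())"
```

```text
clock: 12.15
position: [0.4552, -0.0103, 0.1305]
ee_rot: [-0.359, -3.12, 0.0]
force: [0.6, 0.1, -2.5]
width: 0.23
clock: 12.65
position: [0.455, -0.0102, 0.189]
ee_rot: [-0.358, -3.12, 0.0]
force: [-0.3, 0.1, -3.6]
width: 0.233
force: [0.0, -0.0, -3.1]
width: 0.235
force: [0.1, 0.7, -2.9]
width: 0.233
force: [-0.1, 0.6, -2.4]
width: 0.231
force: [0.1, 0.5, -2.3]
width: 0.231
force: [-0.1, -1.0, -1.4]
width: 0.233
force: [0.1, 0.3, -2.5]
width: 0.232
force: [-0.3, -0.3, -2.2]
width: 0.231
force: [0.6, -0.7, -2.5]
width: 0.231
{'clock': 13.45, 'joints': array([-0.40982409,  0.22179793,  0.37739565,  2.06289551, -0.10590153,
        0.87472466,  1.3691051 ]), 'dq': array([ 5.59811659e-04,  1.58015848e-03, -2.32346106e-04, -1.51779493e-04,
        2.40401770e-03,  1.79779459e-03,  9.54563569e-05]), 'joint_efforts': array([ 3.91347479e-03, -4.30265951e+01,  2.88488790e+00, -2.72754174e+01,
        2.97927798e-02,  8.68082489e-02,  3.64005632e-05]), 'position': array([ 0.45579142, -0.01028813,  0.18976957]), 'ee_rot': array([3.58746421e-01, 3.12095858e+00, 9.91507817e-05]), 'force': array([ 0.55068711, -0.73464172, -2.51664452]), 'ft_torque': array([0.02181499, 0.02275689, 0.01275535]), 'width': 0.23088068943802598}
```

The second slug reads about 2.4 N against 5.9 N for the first, so it is the lighter one. It goes on the near half of the plate.

```bash
python3 -m creep '[[[0.4,-2,0,0,0,0,-1],[1.1,-6,0,0,0,0,-1],[1.8,-10,0,0,0,0,-1],[2.5,-14.5,0,0,0,0,-1],[3.2,-19,0,0,0,0,-1]]]'; python3 -m creep '[[[0.7,-4,0,0,0,0,-1],[1.3,-7.5,0,0,0,0,-1],[1.4,-8.5,-2,0,0,0,-1],[1.4,-8.5,-5,0,0,0,-1],[1.4,-8.5,-8,0,0,0,-1]]]';python3 -m creep '[[[0,0,-2,0,0,0,-1],[0,0,-3,0,0,0,-1],[0,0,-3.5,0,0,0,-1],[0,0,-3.5,0,0,0,-1],[0,0,-3.5,0,0,0,-1]]]'
python3 - <<'E'
from h import *
s=arm.observe();print(s["position"],s["ee_rot"],s["force"])
a=arm.get_image("side")[80:230,220:420,::-1]
cv2.imwrite("pics/c3.png",cv2.resize(a,None,fx=3,fy=3))
E
```

```text
clock: 13.95
position: [0.488, -0.2017, 0.1898]
ee_rot: [0.357, 3.121, 0.0]
force: [0.4, 0.9, -3.0]
width: 0.231
clock: 14.45
position: [0.502, -0.2861, 0.1089]
ee_rot: [0.36, 3.12, -0.001]
force: [-0.6, 1.3, -2.8]
width: 0.233
clock: 14.95
position: [0.5024, -0.2856, 0.0757]
ee_rot: [0.358, 3.12, -0.001]
force: [-0.2, 0.2, -2.3]
width: 0.231
[ 0.50241649 -0.28564423  0.075695  ] [ 3.58435760e-01  3.11956544e+00 -6.97390052e-04] [-0.24790816  0.19879746 -2.2993863 ]
```

View pics/c3.png

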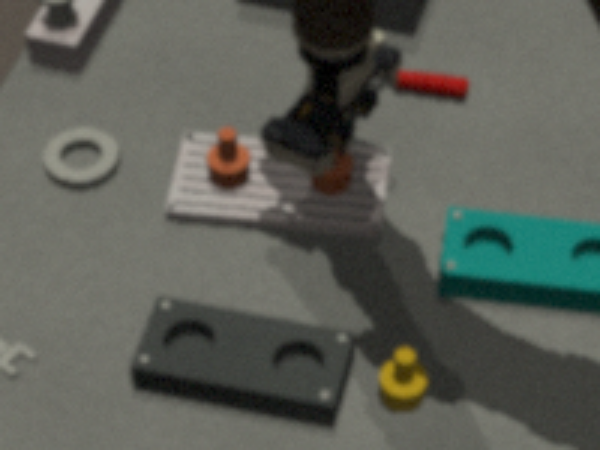

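The first slug stands upright on the plate at crop (228,160), and the second is just above the plate at (332,175). Lowering the second now.

```bash
python3 -m creep '[[[0,0,-0.1,0,0,0,-1],[0,0,-0.2,0,0,0,-1],[0,0,-0.2,0,0,0,-1]]]'; for i in 1 2 ; do python3 -m creep '[[[0,0,-0.1,0,0,0,-1],[0,0,-0.1,0,0,0,-1]]]'; done
```

```text
clock: 15.3
position: [0.5019, -0.2852, 0.0729]
ee_rot: [0.359, 3.121, 0.0]
force: [0.2, -0.3, -3.2]
width: 0.229
clock: 15.5
position: [0.5018, -0.2853, 0.0717]
ee_rot: [0.359, 3.121, 0.0]
force: [-0.4, 1.4, -2.3]
width: 0.233
clock: 15.7
position: [0.5019, -0.2855, 0.0716]
ee_rot: [0.359, 3.12, 0.0]
force: [-2.3, 0.9, 8.5]
width: 0.231
```

Contact made. Now release, rise, and go back to the heavy slug at (0.621, -0.263).

```bash
python3 -m creep '[[[0,0,0.1,0,0,0,-0.5],[0,0,0.1,0,0,0,-0.3],[0,0,0.1,0,0,0,0],[0,0,0.1,0,0,0,0.5],[0,0,0.1,0,0,0,1]]]'; python3 -m creep '[[[0,0,0,0,0,0,1],[0,0,0,0,0,0,1],[0,0,0,0,0,0,1]]]';  python3 -m creep '[[[0,0,2,0,0,0,1],[0,0,6,0,0,0,1],[0,0,11,0,0,0,1],[2,0.4,13,0,0,0,1],[6,1.1,13,0,0,0,1]]]';python3 -m creep '[[[4,0.8,0,0,0,0,1],[5.9,1.1,0,0,0,0,1],[5.9,1.1,0,0,0,0,1],[5.9,1.1,0,0,0,0,1]]]'
python3 - <<'E'
from h import *
s=arm.observe();print(s["position"],s["ee_rot"],s["force"])
cv2.imwrite("pics/w4.png",arm.get_image("wrist")[:,:,::-1])
E
```

```text
clock: 16.2
position: [0.5018, -0.2853, 0.0717]
ee_rot: [-0.359, -3.121, -0.0]
force: [0.1, 0.1, 0.3]
width: 0.548
clock: 16.5
position: [0.5018, -0.2853, 0.0717]
ee_rot: [-0.359, -3.121, -0.0]
force: [0.2, 0.1, 0.9]
width: 0.807
clock: 17.0
position: [0.5617, -0.277, 0.2066]
ee_rot: [0.365, 3.115, -0.003]
force: [0.2, -1.3, 0.3]
width: 1.001
clock: 17.4
position: [0.6202, -0.2634, 0.2012]
ee_rot: [-0.358, -3.12, 0.001]
force: [-1.2, -0.2, 0.2]
width: 0.999
[ 0.62024041 -0.26344574  0.20122304] [-3.58456726e-01 -3.11985564e+00  5.48000640e-04] [-1.24243341 -0.2228681   0.16368561]
```

View pics/w4.png

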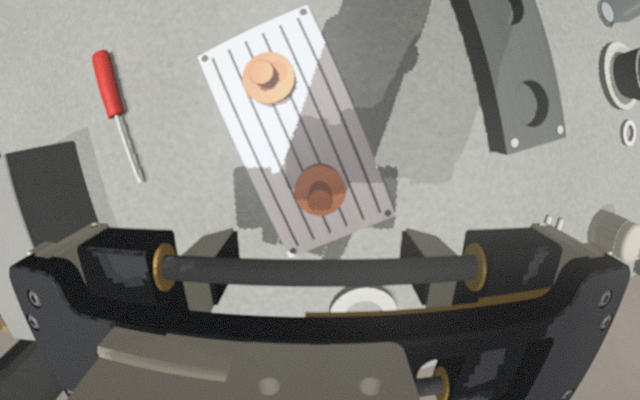

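Both slugs stand upright on the plate, the heavy one at (320,190) between the jaws and the light one at (268,77). Gripping the heavy one.

```bash
python3 -m creep '[[[0,0,-4,0,0,0,1],[0,0,-8,0,0,0,1],[0,0,-11,0,0,0,1],[0,0,-12.7,0,0,0,1],[0,0,-12.9,0,0,0,1]]]'; python3 -m creep '[[[0,0,0,0,0,0,-0.3],[0,0,0,0,0,0,-0.7],[0,0,0,0,0,0,-1],[0,0,0,0,0,0,-1],[0,0,0,0,0,0,-1]]]' 40;  python3 -m creep '[[[0,0,0,0,0,0,-1],[0,0,0,0,0,0,-1],[0,0,0,0,0,0,-1],[0,0,0,0,0,0,-1],[0,0,0,0,0,0,-1]]]' 40
python3 -m creep '[[[0,0,0,0,0,0,-1],[0,0,1,0,0,0,-1],[0,0,2.5,0,0,0,-1],[0,0,4,0,0,0,-1],[0,0,6,0,0,0,-1]]]' 40; python3 -m creep '[[[0,0,3,0,0,0,-1],[0,0,6,0,0,0,-1],[0,0,9,0,0,0,-1],[0,0,13,0,0,0,-1],[0,0,13,0,0,0,-1]]]'
```

```text
clock: 17.95
position: [0.618, -0.2634, 0.0706]
ee_rot: [-0.361, -3.116, -0.001]
force: [0.1, 0.5, 0.5]
width: 0.998
clock: 18.45
position: [0.6211, -0.2633, 0.0734]
ee_rot: [0.359, 3.12, -0.0]
force: [0.4, 0.6, -0.2]
width: 0.618
clock: 18.95
position: [0.6208, -0.2632, 0.0727]
ee_rot: [-0.359, -3.121, -0.0]
force: [-0.9, -0.1, -0.3]
width: 0.233
clock: 19.45
position: [0.6204, -0.2632, 0.1339]
ee_rot: [-0.359, -3.12, -0.0]
force: [0.2, -1.3, -6.6]
width: 0.227
clock: 19.95
position: [0.623, -0.2652, 0.2704]
ee_rot: [0.358, 3.11, -0.004]
force: [-0.1, -1.7, -6.7]
width: 0.229
```

```bash
python3 -m creep '[[[-0.3,2.5,0,0,0,0,-1],[-0.9,6.5,0,0,0,0,-1],[-1.5,11,0,0,0,0,-1],[-2.1,15.5,0,0,0,0,-1],[-2.7,20,0,0,0,0,-1]]]';python3 -m creep '[[[-0.7,4.5,0,0,0,0,-1],[-1.4,9,0,0,0,0,-1],[-2.1,13.5,0,0,0,0,-1],[-2.8,18,0,0,0,0,-1],[-3.4,21,0,0,0,0,-1]]]';python3 -m creep '[[[-1,0,0,0,0,0,-1],[-1,0,0,0,0,0,-1],[-1,0,0,0,0,0,-1]]]'
python3 - <<'E'
from h import *
s=arm.observe();print(s["position"],s["ee_rot"],s["force"])
cv2.imwrite("pics/w5.png",arm.get_image("wrist")[:,:,::-1])
E
```

```text
clock: 20.45
position: [0.5928, -0.0617, 0.2627]
ee_rot: [-0.359, -3.121, -0.0]
force: [1.4, -0.1, -6.2]
width: 0.232
clock: 20.95
position: [0.5584, 0.1507, 0.2626]
ee_rot: [-0.354, -3.121, -0.002]
force: [0.9, 0.3, -6.0]
width: 0.232
clock: 21.25
position: [0.5498, 0.1455, 0.2629]
ee_rot: [0.361, 3.12, -0.001]
force: [0.5, -0.3, -6.6]
width: 0.232
[0.54977107 0.14545361 0.26287911] [ 3.60603889e-01  3.12046820e+00 -7.62934488e-04] [ 0.52214995 -0.29687127 -6.61550205]
```

View pics/w5.png

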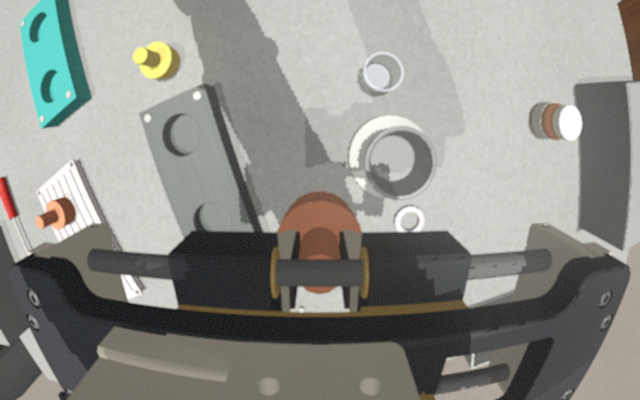

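Run:
```python
from h import *
im=cv2.imread("pics/w5.png");cv2.imwrite("pics/w5c.png",cv2.resize(im[100:220,330:460],None,fx=4,fy=4,interpolation=cv2.INTER_CUBIC))
```

```text
(no output)
```

View pics/w5c.png

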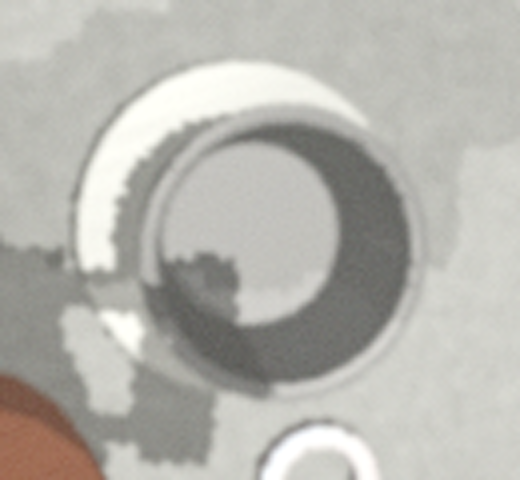

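Run:
```python
from h import *
np.set_printoptions(precision=4,suppress=True)
s=dict(position=[0.54977107,0.14545361,0.26287911],ee_rot=[3.60603889e-01,3.12046820,-7.6e-4])
def circ(e):
    A=np.c_[2*e,np.ones(len(e))]; q=np.linalg.lstsq(A,(e**2).sum(1),rcond=None)[0]; return q[:2],2*np.sqrt(q[2]+q[:2]@q[:2])
for z,P in((.07,[(290,103),(424,255),(282,398),(140,245),(180,150),(385,360)]),(.006,[(240,60),(76,215),(110,125),(330,84),(165,370)])):
    print(circ(np.array([wz(330+u/4,100+v/4,z,np.array(s["position"]),np.array(s["ee_rot"]))[:2] for u,v in P])))
```

```text
(array([0.5496, 0.2418]), np.float64(0.08410813112152926))
(array([0.5501, 0.2436]), np.float64(0.10981991240756785))
```

```bash
python3 -m creep '[[[0,3,0,0,0,0,-1],[0,6,0,0,0,0,-1],[0,8.5,0,0,0,0,-1],[0,9.3,-1,0,0,0,-1],[0,9.3,-3,0,0,0,-1]]]';python3 -m creep '[[[0,0,-2,0,0,0,-1],[0,0,-4,0,0,0,-1],[0,0,-5.5,0,0,0,-1],[0,0,-5.8,0,0,0,-1],[0,0,-5.8,0,0,0,-1]]]';python3 -m creep '[[[0,0,0,0,0,0,-1],[0,0,0,0,0,0,-1],[0,0,0,0,0,0,-1],[0,0,0,0,0,0,-1],[0,0,0,0,0,0,-1]]]'
python3 - <<'E'
from h import *
s=arm.observe();print(s["position"],s["ee_rot"],s["force"])
a=arm.get_image("side")[:,:,::-1];b=arm.get_image("top")[:,:,::-1];w=arm.get_image("wrist")[:,:,::-1]
cv2.imwrite("pics/s6.png",a);cv2.imwrite("pics/t6.png",b);cv2.imwrite("pics/w6.png",w)
cv2.imwrite("pics/c6.png",cv2.resize(np.hstack([a[170:320,200:330],b[100:250,160:290]]),None,fx=3,fy=3,interpolation=cv2.INTER_CUBIC))
E
```

```text
clock: 21.8
position: [0.5511, 0.2409, 0.2334]
ee_rot: [0.357, 3.119, 0.003]
force: [0.0, -0.7, -6.8]
width: 0.232
clock: 22.3
position: [0.5501, 0.2384, 0.1744]
ee_rot: [-0.361, -3.12, 0.002]
force: [0.2, -0.2, -7.1]
width: 0.231
clock: 22.8
position: [0.5499, 0.2398, 0.175]
ee_rot: [0.358, 3.121, 0.0]
force: [0.2, -1.0, -5.7]
width: 0.232
[0.54985257 0.23981355 0.1749885 ] [3.58493263e-01 3.12074465e+00 4.61931361e-04] [ 0.15230032 -0.97744424 -5.7398271 ]
```

View pics/c6.png

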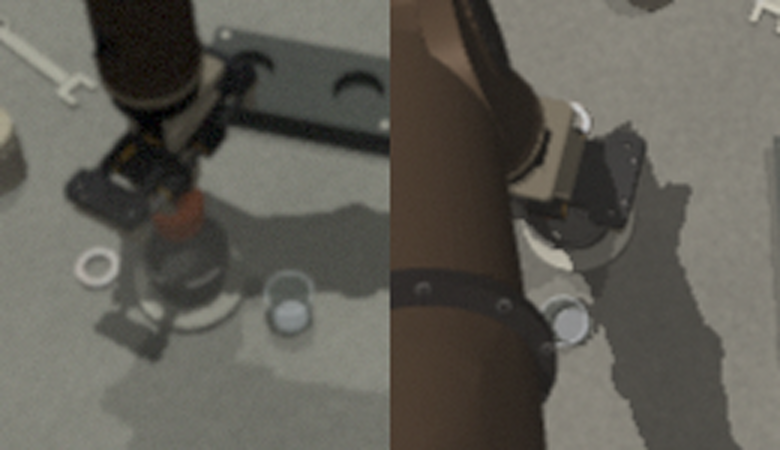

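View pics/w6.png

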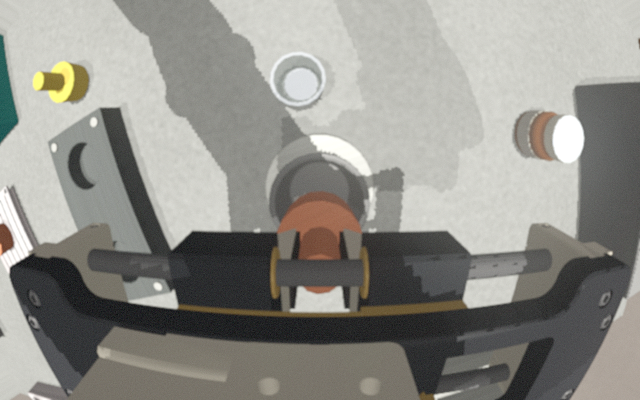

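View pics/s6.png

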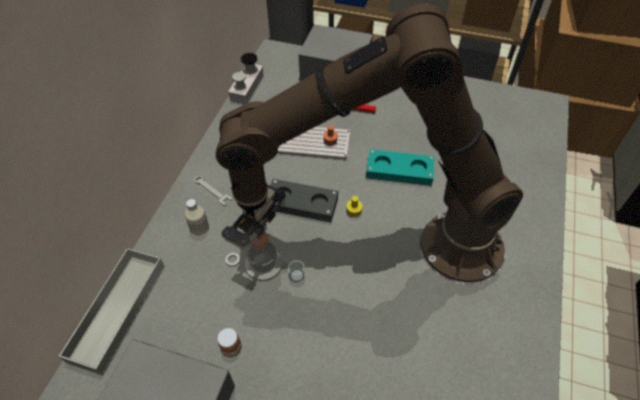

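Run:
```python
from h import *
np.set_printoptions(precision=4,suppress=True)
im=cv2.imread("pics/s6.png");h=cv2.cvtColor(im,cv2.COLOR_BGR2HSV)
m=cv2.inRange(h,(0,80,40),(16,255,255));m[:225]=0;m[260:]=0;m[:,:245]=0;m[:,280:]=0
ys,xs=np.nonzero(m);print("seen",xs.min(),xs.max(),ys.min(),ys.max(),[(xs[ys==y].min(),xs[ys==y].max()) for y in range(232,252) if (ys==y).any()])
c=arm.camera_model("side");f=200/np.tan(np.radians(c["vfov"]/2));W=np.linalg.inv(c["cam_to_world"])
def pr(p):
    q=W@np.r_[p,1];return q[:2]/q[2]*f+[c["cx"],c["cy"]]
t=np.linspace(0,6.283,73)
for z,r in((.12,.0235),(.152,.0255)):
    e=np.array([pr([.55+r*np.cos(a),.24+r*np.sin(a),z]) for a in t]);print("pred",z,e.min(0),e.max(0))
im=arm.get_image("side")
cv2.imwrite("pics/c7.png",cv2.resize(im[215:300,215:310,::-1],None,fx=6,fy=6,interpolation=cv2.INTER_CUBIC))
```

```text
seen 251 267 233 249 [(np.int64(264), np.int64(265)), (np.int64(261), np.int64(266)), (np.int64(260), np.int64(267)), (np.int64(259), np.int64(267)), (np.int64(259), np.int64(267)), (np.int64(259), np.int64(267)), (np.int64(259), np.int64(267)), (np.int64(259), np.int64(267)), (np.int64(252), np.int64(267)), (np.int64(251), np.int64(266)), (np.int64(251), np.int64(267)), (np.int64(252), np.int64(266)), (np.int64(253), np.int64(265)), (np.int64(253), np.int64(265)), (np.int64(254), np.int64(264)), (np.int64(255), np.int64(262)), (np.int64(258), np.int64(258))]
pred 0.12 [250.335  235.8447] [267.245  250.1409]
pred 0.152 [248.2817 228.8729] [266.9604 244.5253]
```

View pics/c7.png

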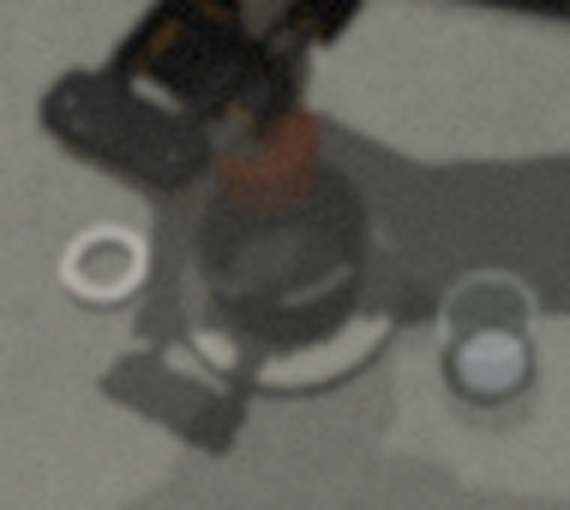

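The slug's pixels match the prediction for foot (0.55, 0.24, 0.12) within about 1 px. The ring and beaker haven't moved, and the light slug stands on the plate.

Run:
```python
from cell import arm
s=arm.observe();print(s["clock"],s["position"],s["width"],s["force"]);print(arm.sign_off())
```

```text
23.0 [0.5497453  0.23977964 0.17473962] 0.23383240243766465 [ 0.16233181  0.21082906 -6.28779385]
the job is handed in; nothing more can be done
None
```

The job is handed in after 23.0 s. The lighter slug stands on the cooling plate, and the heavier one is held upright over the crucible.

- **Weighing:** I lifted each slug out of its cavity in turn. The far one read about 5.9 N and the near one about 2.4 N, so the far one is the solid slug.
- **Placing:** I parked the heavy slug briefly on the far half of the plate while I weighed the other. The light slug was then lowered onto the near half, and I opened the gripper only after the force showed contact. I did the same when parking the heavy one.
- **Final hold:** The heavy slug's foot is at about (0.550, 0.240, 0.120) m, 50 mm above the rim.
- **Last checks:** The grip reads 21.5 mm on the 22 mm stub, and the force of about -6 N is just the slug's weight. The slug's outline in the side view fits its predicted position to about 1 px (2–3 mm).
- **Other objects:** In the last pictures the light slug is upright and the ring, beaker and jar look unmoved. The arm partly hides the screwdriver there, but I never went near it.
- **Disagreement:** My crucible centre estimates differed by up to about 7 mm between views. I used an average corrected by the slug grasp positions, so the centring is probably good to about 3 mm.

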